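Slide a flat bar under the spring clip of a tack-welding jig

ROBOT

A 6-joint arm with a two-finger parallel gripper is mounted at the origin on the work surface. World frame = base frame: x ahead of the robot, y to its left, z up, the work surface at z = 0. Lengths are in m, angles in degrees, forces in N, time in s.
With the tool pointing down it reaches from about 0.35 to 0.875 m from the base axis. Payload 4.2 kg.
Tool frame: the origin (TCP) lies at the very end of the fingers, on their centre line; the grasp point (between the pads) lies 19 mm behind it; z points along the fingers, y is the line along which they close (so a half turn about z gives the same grasp; the last joint's range is limited). The gripper opens to 87 mm and grips with 3 to 60 N. Pads are 19 mm wide; open, the fingers measure 117 mm over their backs; the gripper's body (75 mm by 190 mm) begins 51 mm behind the grasp point.
Start: joints at [88.442, 22.042, 0.453, 0, -68.411, -14.817], TCP at [0.176, 0.6, 0.223] pointing down, gripper open.
Joint ranges: [-179.83, 179.83], [-69.29, 118.12], [-61.27, 80.66], [-181.25, 117.63], [-171.15, -9.14], [-177.46, 177.46]. Speed limits (degrees/s): [159.86, 159.86, 180, 180, 180, 180].

INTERFACE

Orientations are given as a 3x3 rotation matrix whose columns are the frame's x, y, z axes.
In Python, from station import monitor, cams, ticket gives the robot as it stands.
- The arm moves only by the tool drive_tool, never from a script. Its argument "moves" is a list of rows, each an object with "delta_pos": the shift along the tool's x, y, z in mm, a list of three; "turn": the turn about the tool's z in rad; "claw": the opening, from 0 (shut) to 1 (fully open). A call has 1 to 12 rows; each row shifts and turns the commanded pose from where the row before left it, along the tool's axes as they then stand; what a row does not reach is not made up. A row lasts 1/8 s, in which the tool goes at most 62.5 mm and 10.7 degrees, less where a joint would pass 70% of its speed; a pose out of reach is approached as far as the arm can. A call is refused whole if a number of a shift passes 62.5 or a number of a turn 0.188, either way. A call with a gripper value outside its range is refused whole. The fingers move at their own pace and stop on an object; the grip force is fixed at half the most. Time passes only in rows, so rows that do not move let the fingers close. It gives the time, the measured TCP pose, the force, the opening and the grip force at its end, in the units of the state.
- monitor.sense(): the state, without advancing time (a new reading comes with each control period).
- cams.capture(name): name is "scene" or "top" or "wrist"; returns a dict with "color" (480x640x3 uint8, red, green, blue), "range_z" (480x640 float32, m along the optical axis (not along the pixel's ray), 0 where there is no reading), "vertical_fov" (degrees; the focal length in pixels is half the picture's height over the tangent of half this angle, whatever the lens; pixels are square), "cx", "cy" (the principal point, pixels), "dist" ([k1, k2, p1, p2, k3] as OpenCV has them; the pictures are not rectified), "extrinsics" (4x4, takes a point from camera to world coordinates). Camera axes: x right, y down, z forward; pixel columns grow to the right and rows downward; lengths in m; the calibration is good to about 2 mm. A picture is of the moment at which its call begins.
- ticket.finish_job(): hands the job in; it is judged then, once.
The state is a dict: "time_s": time; "joints": joint angles; "joint_velocities": joint speeds; "effort": joint torques, N m; "tcp_pos": TCP position; "ee_rot": TCP orientation; "wrist_force": force on the tool from outside, world axes, zero at the start; "moment": the same for the moment, N m; "gripper_width": opening from 0.0 (shut) to 1.0 (fully open); "gripper_force": force on a finger pad.
Only numpy, scipy, OpenCV 4.12 (cv2) and the standard library are available. Lean on these libraries where they do the work, as an engineer would, in place of code of your own. Each camera call takes 0.05 s, during which the arm holds its last target. There are 200 camera calls.

TASK

One flat bar is already clamped in the tack jig. With one fingertip press down the red thumb plate of the jig's other, empty spring clip and keep it down while the other fingertip pushes the loose flat bar along its channel beneath the raised clip until it butts up tight against the clamped bar; then let the clip down onto it. Only press and push: lift nothing, and leave the clamped bar, the gear, the gas nozzle and the spray can alone.

Things in the scene. Friction and masses are not known exactly. Their poses are not given: they have to be found in the camera images.
- jig: Fixed tack-welding jig: aluminium base 300 x 168 x 8 mm with a raised steel bed. Origin: on the table, on the channel's centre line, at the butt line where the bars must meet (over a copper strip). Jig +x runs along the channel, the way the loose bar is pushed; +y points to the empty clip's thumb plate; z up. Bystanders stand 100 mm or more to either side of the centre line.
- channel (a point): Point on the bed, on the channel's centre line, at jig x = -60 mm. Bed top 20 mm above the table. The channel is 43 mm wide between two side fences only 4 mm high (tops 24 mm above the table) and open at its -x end; bed and fences run from jig x = -137 to +108 mm.
- bar: The loose flat bar to push: steel, 60 (x) x 40 (y) x 12 mm thick, 0.16 to 0.32 kg. Origin at the centre of its underside, x along the channel (at most 0.015 rad off). It starts on the bed in the channel, its +x end 3 to 18 mm short of the empty clip's nose, its top 32 mm above the table. When butted home its origin is at jig x = -30 mm.
- clip (a joint): Empty spring clip, a lever hinged on its rod, in rad: 0 at rest, nose down with nothing under it; grows as the thumb plate is pressed down; 0.52 = hard stop. About 0.23 with the nose resting on the bar; above 0.27 the nose clears it. A spring returns it: 2 to 3 N on the plate starts it, 8 to 9 N at full travel.
- thumb_plate (a point): Point on top of the empty clip's red thumb plate, at jig x = -65, y = 55, about 36 mm above the table at rest. Plate 80 mm long (jig x = -105 to -25), from 2 to 38 mm outward (+y) of the rod, 3 mm thick. At rest it rises outward at 0.45 rad; pressed full it is nearly level, top 24 mm up. With its top at 25 to 29 mm at jig y = 60 the nose clears the bar. A tip can slide along it.
- hinge_rod (a point): Middle of the empty clip's hinge rod, which runs along jig x at y = +34 mm, 24 mm above the table, between two fixed bearing ears 31 mm high at jig x = -112 and -8 mm.
- nose (a point): Centre of the underside of the empty clip's nose, a square block 12 mm long (jig x = -28 to -16) and 8 mm wide (y = +8 to +16) over the channel, on an arm whose top is 42 mm above the table. At rest its underside is 28 mm above the table, lower than the bar's top, so the bar cannot pass until the clip is pressed.
- far_bar: The bar already clamped, steel, 80 x 40 x 12 mm, lying on the bed at jig x = 0 to +80 mm against a fixed end stop, under a second identical clip that is turned half round (thumb plate on the -y side). Origin at the centre of its underside.
- gear: Loose steel gear lying flat, about 65 mm across, 22 mm high; origin at the centre of its underside. To be left alone.
- nozzle: Loose pink ceramic gas nozzle standing on end, 23 mm across and 47 mm high; origin at the centre of its underside. To be left alone.
- can: Loose grey spray can with a yellow label, standing, 52 mm across and 150 mm high; origin at the centre of its underside. To be left alone.
Mind the look-alikes: they are no part of the job. What is shaped like the bar but blue or purple is not meant.

How it is judged:
By the outcome, as a careful person would: the job done as asked, in the order asked, and still so for the second after the job is handed in, with the robot touching nothing.
It also fails if it takes over 35 s, if anything falls off the work surface, if the arm or the gripper's body presses on something with over 40 N, if the wrist force passes 120 N, or if a joint passes its speed limit or range.

## Working session

There is one attempt and no reset: what is moved stays moved. The work goes in short steps, Python scripts to look and compute and a tool call to move; the robot and the scene stay as the last step left them, time stands still between calls to the robot, and variables do not carry over. Pictures are saved under pics/ and viewed, at most 10 in all, crops included, and the job is handed in when it is done.

Besides the shell and the picture viewer there is one more tool, called after "Emit:" in YAML: its name, and indented under it one key for each argument. drive_tool: Moves the arm, as the interface text tells. Its arguments: {"type":"object","properties":{"moves":{"type":"array","items":{"type":"object","properties":{"delta_pos":{"type":"array","items":{"type":"number"}},"turn":{"type":"number"},"claw":{"type":"number"}}}}},"required":["moves"]}

```bash
mkdir -p pics; cat > h.py <<'E'
import numpy as np, cv2
from station import monitor, cams, ticket
def K(c):
    f=240/np.tan(np.radians(c["vertical_fov"])/2); return np.array([[f,0,c["cx"]],[0,f,c["cy"]],[0,0,1.]])
def cloud(c):
    v,u=np.mgrid[0:480,0:640]
    p=cv2.undistortPoints(np.stack([u,v],-1).reshape(-1,1,2).astype(np.float64),K(c),np.array(c["dist"],float)).reshape(480,640,2)
    z=c["range_z"].astype(float)[...,None]
    P=np.concatenate([p*z,z],-1); T=np.array(c["extrinsics"])
    W=P@T[:3,:3].T+T[:3,3]; W[z[...,0]==0]=np.nan; return W
def save(n,im): cv2.imwrite("pics/"+n,im[...,::-1])
E
python3 - <<'E'
from h import *
ims=[]
for n in("top","scene"):
    c=cams.capture(n); save(n+"0.png",c["color"]); np.savez(n+"0.npz",W=cloud(c),im=c["color"])
    print(n,np.array(c["extrinsics"]).round(3).tolist(),c["vertical_fov"])
s=monitor.sense(); print(s["ee_rot"],s["tcp_pos"],s["wrist_force"],s["gripper_width"])
E
```

```text
top [[0.013, -0.99, 0.139, 0.405], [-1.0, -0.014, -0.011, 0.042], [0.013, -0.139, -0.99, 1.116], [0.0, 0.0, 0.0, 1.0]] 45.89787940369868
scene [[0.056, 0.55, -0.833, 1.131], [0.998, -0.027, 0.048, -0.016], [0.004, -0.834, -0.551, 0.448], [0.0, 0.0, 0.0, 1.0]] 53.021894137156345
[[ 9.59406085e-01 -2.82027953e-01 -4.44691522e-04]
 [-2.82028280e-01 -9.59404158e-01 -1.92623414e-03]
 [ 1.16612977e-04  1.97345634e-03 -9.99998046e-01]] [0.17602381 0.59914873 0.22155965] [-0.0667699  -0.49033781  0.54339774] 1.0008113556845628
```

View pics/top0.png

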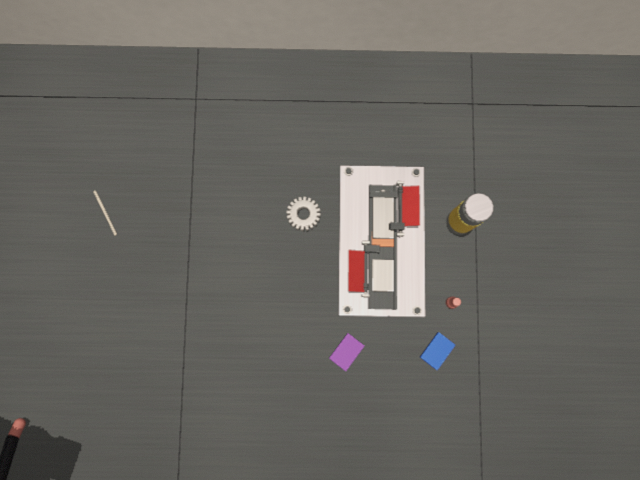

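View pics/scene0.png

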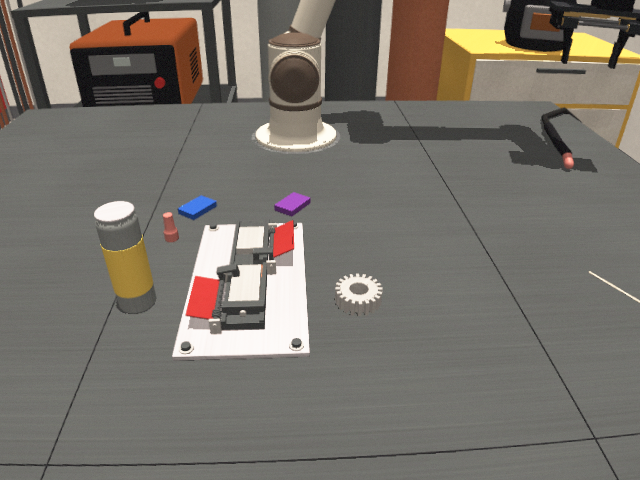

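The top picture shows the jig with +x pointing up in the image (world +x) and the copper butt strip at (382,243).

- **Loose bar candidates:** the white bar at (382,276), the clamped white bar at (384,216), the blue block at (437,351) and the purple block at (347,352). By the description it is the one at (382,276).
- **Empty clip plate candidates:** the red plate at (357,271) on the +y side and the other red plate at (410,206). I choose the one at (357,271).

```bash
python3 - <<'E'
from h import *
d=np.load("top0.npz"); W=d["W"]; im=d["im"].astype(int)
reg=np.zeros((480,640),bool); reg[160:325,335:432]=1
x,y,z=W[...,0],W[...,1],W[...,2]
red=reg&(im[...,0]>130)&(im[...,1]<60)
white=reg&(im.min(-1)>150)
cop=reg&(im[...,0]>170)&(im[...,1]>90)&(im[...,1]<170)&(im[...,2]<120)
def rep(n,m):
    P=W[m]; P=P[~np.isnan(P[:,0])]
    r=cv2.minAreaRect((P[:,:2]*1000).astype(np.float32)); print(n,len(P),"mean",P.mean(0).round(4),"z5-95",np.percentile(P[:,2],[5,50,95]).round(4),[np.round(q,1) for q in r])
rows=np.arange(480)[:,None]*np.ones((1,640))
rep("base",white&(z<0.015))
rep("loose",white&(z>0.024)&(rows>245)); rep("far",white&(z>0.024)&(rows<245))
rep("redL",red&(rows>240)); rep("redR",red&(rows<240)); 
rep("copper",cop)
rep("fence/bed dark",reg&(im.max(-1)<110)&(z>.015)&(z<.026))
c=im[150:330,320:440].astype(np.uint8); save("crop0.png",cv2.resize(c,None,fx=3.3,fy=3.3,interpolation=cv2.INTER_CUBIC))
E
```

```text
base 7016 mean [ 0.5708 -0.0787  0.0085] z5-95 [0.0047 0.0086 0.012 ] [array([571.4, -81.8]), array([301.4, 171.1]), np.float64(0.2)]
loose 696 mean [ 0.4974 -0.0757  0.0326] z5-95 [0.029  0.0326 0.0364] [array([505.3, -54.7]), array([87.1, 98.3]), np.float64(90.0)]
far 861 mean [ 0.6126 -0.0802  0.0323] z5-95 [0.0283 0.0325 0.036 ] [array([622.4, -94.7]), array([ 94.7, 134.3]), np.float64(83.1)]
redL 457 mean [ 0.5045 -0.029   0.0346] z5-95 [0.0279 0.0346 0.0414] [array([505.6, -29.4]), array([27.6, 74.8]), np.float64(88.8)]
redR 54 mean [ 0.6544 -0.1317  0.0304] z5-95 [0.0261 0.0305 0.0348] [array([ 635.9, -133.5]), array([27.3, 73.7]), np.float64(89.2)]
copper 194 mean [ 0.5759 -0.0889  0.0229] z5-95 [0.0105 0.0215 0.0392] [array([572.6, -83.3]), array([ 71.4, 235.8]), np.float64(50.8)]
fence/bed dark 1095 mean [ 0.5314 -0.081   0.0217] z5-95 [0.0173 0.0218 0.0255] [array([569.9, -80.3]), array([140. , 281.2]), np.float64(89.9)]
```

View pics/crop0.png

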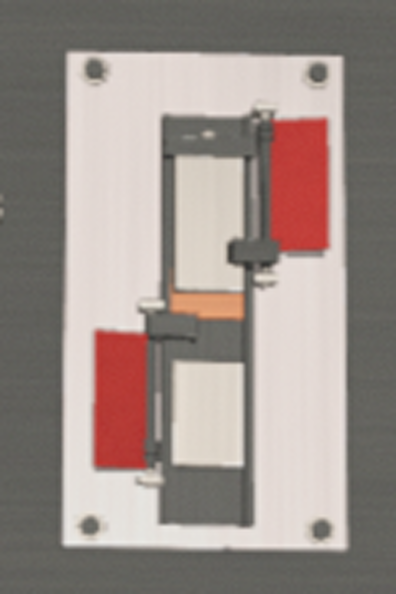

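The crop shows the loose white bar at crop (210,413), still short of the nose block at (180,327), with the empty clip's plate at (120,400). The choice is confirmed: jig origin ≈ (0.570, −0.081), yaw ≈ 0. Next I move above it.

Emit:
drive_tool:
  moves:
    - {"delta_pos": [20,23,0]}
    - {"delta_pos": [35,40,0]}
    - {"delta_pos": [37,43,0]}
    - {"delta_pos": [37,43,0]}
    - {"delta_pos": [37,43,0]}
    - {"delta_pos": [37,43,0]}
    - {"delta_pos": [37,43,0]}
    - {"delta_pos": [37,43,0]}
    - {"delta_pos": [37,43,0]}
    - {"delta_pos": [37,43,0]}
    - {"delta_pos": [37,43,0],"claw": 0.55}
    - {"delta_pos": [37,43,0],"claw": 0.55}

```text
invalid input
```

Emit:
drive_tool:
  moves:
    - {"delta_pos": [37,43,0],"turn": 0.05,"claw": 0.55}
    - {"delta_pos": [20,23,0],"turn": 0.1,"claw": 0.55}
    - {"delta_pos": [0,0,0],"claw": 0.55}
    - {"delta_pos": [0,0,0],"claw": 0.55}

```text
invalid input
```

```bash
python3 - <<'E'
from h import *
c=cams.capture("wrist"); save("w1.png",c["color"]); np.savez("w1.npz",W=cloud(c),im=c["color"])
print(np.array(c["extrinsics"]).round(3).tolist())
s=monitor.sense(); print(s["time_s"],np.round(s["ee_rot"],3).tolist(),s["tcp_pos"],s["wrist_force"],s["gripper_width"])
E
```

```text
[[-0.282, -0.914, -0.291, 0.257], [-0.959, 0.27, 0.084, 0.576], [0.001, 0.303, -0.953, 0.385], [0.0, 0.0, 0.0, 1.0]]
0.15 [[0.959, -0.282, -0.0], [-0.282, -0.959, -0.002], [0.0, 0.002, -1.0]] [0.17606326 0.59921891 0.22172944] [-0.24543273 -0.27175377  0.04031755] 1.0025987586688112
```

View pics/w1.png

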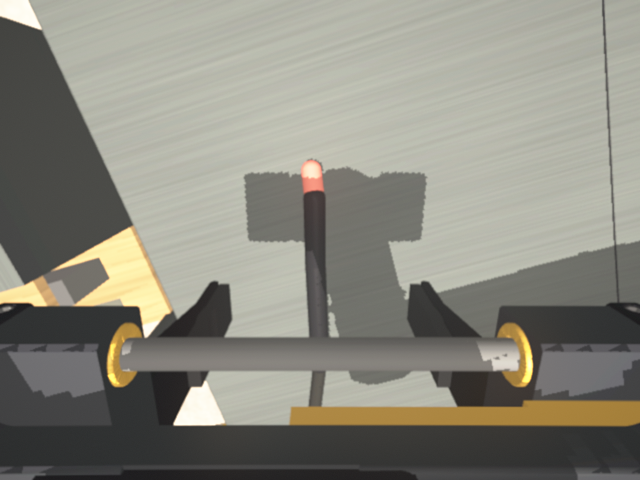

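The wrist view shows only the torch on the table, with the tip at (313,165), because the arm hasn't moved. Both calls were refused, so I'll give every field in each row.

Emit:
drive_tool:
  moves:
    - {"delta_pos": [20,23,0],"turn": 0,"claw": 1}
    - {"delta_pos": [35,40,0],"turn": 0,"claw": 1}
    - {"delta_pos": [37,43,0],"turn": 0,"claw": 1}
    - {"delta_pos": [37,43,0],"turn": 0,"claw": 1}
    - {"delta_pos": [37,43,0],"turn": 0,"claw": 1}
    - {"delta_pos": [37,43,0],"turn": 0,"claw": 1}
    - {"delta_pos": [37,43,0],"turn": 0,"claw": 1}
    - {"delta_pos": [37,43,0],"turn": 0,"claw": 1}
    - {"delta_pos": [37,43,0],"turn": 0,"claw": 1}
    - {"delta_pos": [37,43,0],"turn": 0,"claw": 1}
    - {"delta_pos": [37,43,0],"turn": 0,"claw": 0.55}
    - {"delta_pos": [37,43,0],"turn": 0,"claw": 0.55}

```text
time_s: 1.65
tcp_pos: [0.4453, 0.005, 0.2227]
ee_rot: [[0.959, -0.282, 0.001], [-0.282, -0.959, 0.0], [0.0, -0.0, -1.0]]
wrist_force: [1.1, 0.4, 0.4]
gripper_width: 0.852
gripper_force: 0.0
```

Emit:
drive_tool:
  moves:
    - {"delta_pos": [25,30,0],"turn": 0,"claw": 0.55}
    - {"delta_pos": [16,20,0],"turn": 0,"claw": 0.55}
    - {"delta_pos": [0,0,0],"turn": 0.15,"claw": 0.55}
    - {"delta_pos": [0,0,0],"turn": 0,"claw": 0.55}

```text
time_s: 2.15
tcp_pos: [0.47, -0.0531, 0.2222]
ee_rot: [[0.907, -0.421, -0.001], [-0.421, -0.907, -0.0], [-0.001, 0.0, -1.0]]
wrist_force: [0.0, -0.7, 0.6]
gripper_width: 0.555
gripper_force: 0.0
```

```bash
python3 - <<'E'
from h import *
c=cams.capture("wrist"); save("w2.png",c["color"]); np.savez("w2.npz",W=cloud(c),im=c["color"],ext=c["extrinsics"],K=K(c),dist=c["dist"])
s=monitor.sense(); print(s["time_s"],np.round(s["ee_rot"],3).tolist(),s["tcp_pos"],s["wrist_force"],s["gripper_width"])
E
```

```text
2.2 [[0.907, -0.42, -0.001], [-0.42, -0.907, 0.0], [-0.001, 0.0, -1.0]] [ 0.46996745 -0.05278681  0.22231146] [-0.39286612  0.21952154 -0.32742256] 0.5547100067942576
```

View pics/w2.png

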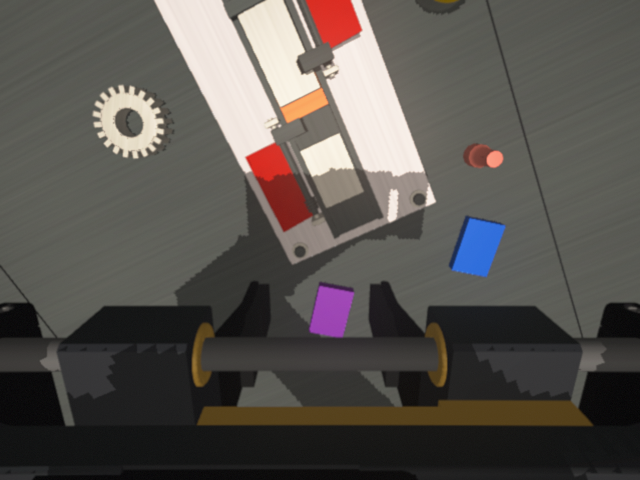

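The wrist view shows the loose bar at (332,170), the empty plate at (280,187), the copper strip at (304,105) and the purple and blue decoys at (332,310) and (478,246). I'll measure the corners on their known planes.

```bash
python3 - <<'E'
from h import *
d=np.load("w2.npz"); W=d["W"]; im=d["im"]; T=d["ext"]; k=d["K"]; ds=d["dist"].astype(float)
def ray(px,zp):
    p=cv2.undistortPoints(np.array(px,float).reshape(-1,1,2),k,ds).reshape(-1,2)
    D=np.c_[p,np.ones(len(p))]@T[:3,:3].T; return T[:3,3]+D*((zp-T[2,3])/D[:,2])[:,None]
i=im.astype(int); hsv=cv2.cvtColor(im,cv2.COLOR_RGB2HSV)
def comp(mask,seed):
    n,l,st,_=cv2.connectedComponentsWithStats(mask.astype(np.uint8),connectivity=4); return l==l[seed[1],seed[0]]
z=W[...,2]
pale=(hsv[...,1]<60)&(i.min(-1)>95)&(z>.024)
for n,m,h in [("loose",comp(pale,(335,160)),.032),("far",comp(pale,(275,50)),.032),("copper",comp((hsv[...,1]>120)&(hsv[...,0]>5)&(hsv[...,0]<22),(304,103)),.020),("red",comp((i[...,0]>75)&(i[...,1]<50),(280,187)),.034)]:
    v,u=np.nonzero(m); r=cv2.minAreaRect(np.c_[u,v].astype(np.float32)); b=cv2.boxPoints(r)
    print(n,len(u),b.round(0).tolist(),"z",np.nanmedian(z[m]).round(4)); q=ray(b,h)*1000; print(q[:,:2].round(1).tolist(),"ctr",q.mean(0).round(1), "depthmean",np.nanmean(W[m],0).round(4))
E
```

```text
loose 8578 [[213.0, 4.0], [274.0, -22.0], [364.0, 191.0], [303.0, 217.0]] z 0.0328
[[668.7, -46.5], [663.6, -101.1], [469.9, -99.9], [471.7, -35.0]] ctr [568.5 -70.6  32. ] depthmean [ 0.573  -0.0763  0.0326]
far 8578 [[213.0, 4.0], [274.0, -22.0], [364.0, 191.0], [303.0, 217.0]] z 0.0328
[[668.7, -46.5], [663.6, -101.1], [469.9, -99.9], [471.7, -35.0]] ctr [568.5 -70.6  32. ] depthmean [ 0.573  -0.0763  0.0326]
copper 813 [[279.0, 108.0], [321.0, 87.0], [329.0, 103.0], [287.0, 124.0]] z 0.021
[[573.4, -59.1], [572.9, -102.0], [557.3, -102.8], [557.6, -59.3]] ctr [565.3 -80.8  20. ] depthmean [ 0.5654 -0.0812  0.0212]
red 2518 [[246.0, 158.0], [276.0, 143.0], [313.0, 216.0], [284.0, 231.0]] z 0.036
[[546.0, -11.9], [546.6, -43.5], [469.2, -45.3], [467.5, -11.7]] ctr [507.3 -28.1  34. ] depthmean [ 0.507  -0.0276  0.0359]
```

```bash
python3 - <<'E'
from h import *
d=np.load("w2.npz"); im=d["im"]; T=d["ext"]; k=d["K"]; ds=d["dist"].astype(float)
# rectify the z=32 mm plane: 0.25 mm/px, up=+x, left=+y
X,Y=np.meshgrid(np.zeros(1),np.zeros(1)); 
xs=.660-.00025*np.arange(800).reshape(-1,1); ys=-.01-.00025*np.arange(480).reshape(1,-1)
P=np.stack(np.broadcast_arrays(xs,ys,.032),-1).reshape(-1,3)
C=(P-T[:3,3])@T[:3,:3]
uv=cv2.projectPoints(C,np.zeros(3),np.zeros(3),k,ds)[0].reshape(800,480,2).astype(np.float32)
o=cv2.remap(im,uv[...,0],uv[...,1],cv2.INTER_LINEAR)
g=o.astype(int).sum(-1)
xs=xs.ravel(); ys=ys.ravel()
prof=g[:,(ys<-.078)&(ys>-.096)].mean(1); dd=np.gradient(cv2.GaussianBlur(prof.reshape(-1,1),(1,9),0).ravel())
ix=[j for j in range(5,795) if abs(dd[j])>3 and abs(dd[j])==abs(dd[j-5:j+6]).max()]
print([(round(xs[j]*1000,1),round(dd[j],1)) for j in ix])
prof=g[(xs<.52)&(xs>.49)].mean(0); dd=np.gradient(cv2.GaussianBlur(prof.reshape(-1,1),(1,9),0).ravel())
ix=[j for j in range(5,475) if abs(dd[j])>3 and abs(dd[j])==abs(dd[j-5:j+6]).max()]
print([(round(ys[j]*1000,1),round(dd[j],1)) for j in ix])
o=o[100:700]; save("rect.png",o)
E
```

```text
[(np.float64(656.2), np.float64(8.9)), (np.float64(653.0), np.float64(46.8)), (np.float64(604.0), np.float64(-9.5)), (np.float64(601.5), np.float64(-7.6)), (np.float64(589.0), np.float64(15.1)), (np.float64(573.2), np.float64(-38.6)), (np.float64(557.5), np.float64(-24.9)), (np.float64(530.5), np.float64(47.9)), (np.float64(503.8), np.float64(-6.6)), (np.float64(500.0), np.float64(-12.6)), (np.float64(470.3), np.float64(-20.1))]
[(np.float64(-51.3), np.float64(22.2)), (np.float64(-54.2), np.float64(-19.0)), (np.float64(-59.8), np.float64(34.4)), (np.float64(-83.0), np.float64(3.1)), (np.float64(-100.0), np.float64(-44.0)), (np.float64(-107.5), np.float64(41.1))]
```

View pics/rect.png

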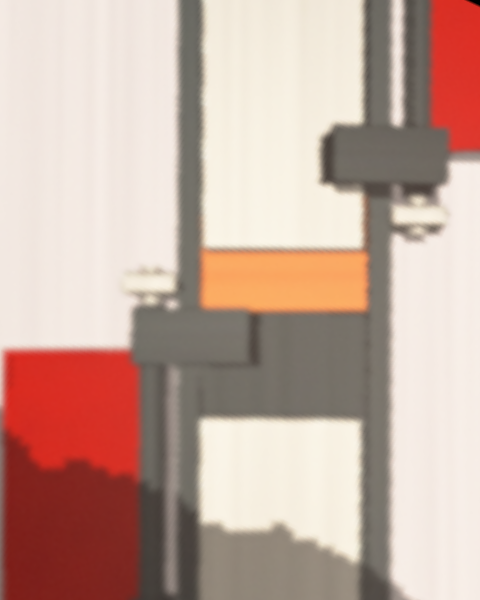

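Measured:

| Item | World position (mm) |
|---|---|
| Jig origin | (573, −80.5), yaw ≈ 0 |
| Loose bar, x | 470 to 530.5 |
| Travel to butt | ≈ 42.7 |

I start from TCP (466, −54.6) with yaw −25°, which puts the pushing tip behind the bar and the pressing tip on the plate. The view also confirms the nose in the way at (190,335) of the rectified crop.

Emit:
drive_tool:
  moves:
    - {"delta_pos": [-3,3.5,20],"turn": 0,"claw": 0.555}
    - {"delta_pos": [0,0,40],"turn": 0,"claw": 0.555}
    - {"delta_pos": [0,0,40],"turn": 0,"claw": 0.555}
    - {"delta_pos": [0,0,40],"turn": 0,"claw": 0.555}
    - {"delta_pos": [0,0,25],"turn": 0,"claw": 0.555}
    - {"delta_pos": [0,0,8],"turn": 0,"claw": 0.555}
    - {"delta_pos": [0,0,0],"turn": 0,"claw": 0.555}

```text
time_s: 3.08
tcp_pos: [0.4662, -0.0544, 0.0497]
ee_rot: [[0.907, -0.421, 0.0], [-0.421, -0.907, -0.0], [0.0, 0.0, -1.0]]
wrist_force: [0.5, 0.5, 0.4]
gripper_width: 0.555
gripper_force: 0.0
```

Emit:
drive_tool:
  moves:
    - {"delta_pos": [0,0,4],"turn": 0,"claw": 0.555}
    - {"delta_pos": [0,0,4],"turn": 0,"claw": 0.555}
    - {"delta_pos": [0,0,4],"turn": 0,"claw": 0.555}
    - {"delta_pos": [0,0,0],"turn": 0,"claw": 0.555}

```text
time_s: 3.58
tcp_pos: [0.4663, -0.0546, 0.0377]
ee_rot: [[0.907, -0.422, 0.0], [-0.422, -0.907, -0.0], [0.0, -0.0, -1.0]]
wrist_force: [-0.4, 0.2, 2.8]
gripper_width: 0.555
gripper_force: 1.0
```

Emit:
drive_tool:
  moves:
    - {"delta_pos": [0,0,4],"turn": 0,"claw": 0.555}
    - {"delta_pos": [0,0,3],"turn": 0,"claw": 0.555}
    - {"delta_pos": [0,0,0],"turn": 0,"claw": 0.555}

```text
time_s: 3.95
tcp_pos: [0.4668, -0.0543, 0.0308]
ee_rot: [[0.907, -0.422, 0.002], [-0.422, -0.907, 0.0], [0.001, -0.001, -1.0]]
wrist_force: [-0.6, 0.9, 5.9]
gripper_width: 0.556
gripper_force: 2.4
```

Emit:
drive_tool:
  moves:
    - {"delta_pos": [0,0,2],"turn": 0,"claw": 0.555}
    - {"delta_pos": [0,0,2.2],"turn": 0,"claw": 0.555}
    - {"delta_pos": [0,0,0],"turn": 0,"claw": 0.555}
    - {"delta_pos": [0,0,0],"turn": 0,"claw": 0.555}

```text
time_s: 4.45
tcp_pos: [0.4669, -0.054, 0.027]
ee_rot: [[0.907, -0.422, 0.002], [-0.422, -0.907, 0.001], [0.002, -0.002, -1.0]]
wrist_force: [-0.9, 3.4, 8.6]
gripper_width: 0.556
gripper_force: 3.8
```

```bash
python3 - <<'E'
from h import *
c=cams.capture("scene"); a=c["color"][195:365,170:320]
w=cams.capture("wrist")["color"]
save("p3.png",np.hstack([cv2.resize(a,(424,480),interpolation=cv2.INTER_CUBIC),cv2.resize(w[0:320,120:360],(360,480))]))
s=monitor.sense(); print(s["time_s"],s["tcp_pos"],s["wrist_force"])
E
```

```text
4.55 [ 0.46687632 -0.05397107  0.02701778] [-1.64965391  3.71842315  7.37984741]
```

View pics/p3.png

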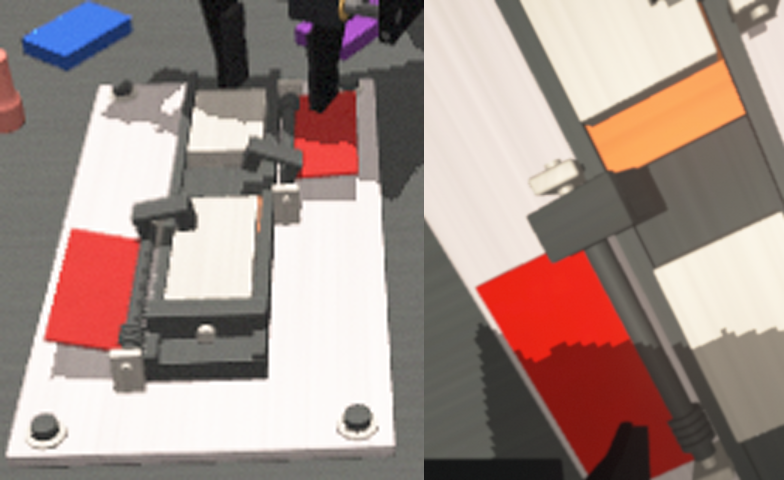

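The left crop shows the raised nose arm at (270,155), one tip on the plate at (322,95) and the other behind the bar at (232,80). The plate is held down, so I start pushing.

Emit:
drive_tool:
  moves:
    - {"delta_pos": [1.8,-0.85,0],"turn": 0,"claw": 0.555}
    - {"delta_pos": [2.7,-1.27,0],"turn": 0,"claw": 0.555}
    - {"delta_pos": [2.7,-1.27,0],"turn": 0,"claw": 0.555}
    - {"delta_pos": [2.7,-1.27,0],"turn": 0,"claw": 0.555}
    - {"delta_pos": [0,0,0],"turn": 0,"claw": 0.555}

```text
time_s: 5.18
tcp_pos: [0.4728, -0.0554, 0.026]
ee_rot: [[0.906, -0.422, -0.009], [-0.422, -0.906, -0.001], [-0.007, 0.005, -1.0]]
wrist_force: [-8.4, 0.4, 12.1]
gripper_width: 0.556
gripper_force: 6.0
```

Emit:
drive_tool:
  moves:
    - {"delta_pos": [2.7,-1.27,0],"turn": 0,"claw": 0.555}
    - {"delta_pos": [2.7,-1.27,0],"turn": 0,"claw": 0.555}
    - {"delta_pos": [2.7,-1.27,0],"turn": 0,"claw": 0.555}
    - {"delta_pos": [2.7,-1.27,0],"turn": 0,"claw": 0.555}

```text
time_s: 5.68
tcp_pos: [0.4838, -0.0556, 0.026]
ee_rot: [[0.906, -0.423, -0.011], [-0.423, -0.906, -0.002], [-0.009, 0.006, -1.0]]
wrist_force: [-8.9, 0.1, 12.2]
gripper_width: 0.555
gripper_force: 6.5
```

```bash
cat >> h.py <<'E'
def edges(lo=.465,hi=.60,ya=-.094,yb=-.084):
    c=cams.capture("wrist"); T=np.array(c["extrinsics"])
    xs=np.arange(lo,hi,.00025); ys=np.arange(ya,yb,.0005)
    P=np.stack(np.broadcast_arrays(xs[:,None],ys[None],.032),-1).reshape(-1,3)
    uv=cv2.projectPoints((P-T[:3,3])@T[:3,:3],np.zeros(3),np.zeros(3),K(c),np.array(c["dist"],float))[0].reshape(len(xs),len(ys),2).astype(np.float32)
    g=cv2.remap(c["color"],uv[...,0],uv[...,1],cv2.INTER_LINEAR).astype(float).sum(-1).mean(1)
    d=np.gradient(cv2.GaussianBlur(g.reshape(-1,1),(1,9),0).ravel())
    print("edges",[(round(xs[j]*1000,1),round(d[j])) for j in range(6,len(d)-6) if abs(d[j])>8 and abs(d[j])==abs(d[j-6:j+7]).max()])
    return c
E
python3 -c "
from h import *
edges(); edges(ya=-.079,yb=-.075); s=monitor.sense(); print(s['tcp_pos'],s['wrist_force'],s['moment'])"
```

```text
edges [(np.float64(482.2), 38), (np.float64(516.0), 20), (np.float64(520.0), 16), (np.float64(542.2), -74), (np.float64(558.2), 42), (np.float64(573.2), 67), (np.float64(589.2), -36)]
edges [(np.float64(482.7), 32), (np.float64(524.0), 22), (np.float64(542.7), -73), (np.float64(558.0), 42), (np.float64(573.2), 64)]
[ 0.4843862  -0.05559343  0.02603262] [-7.51196957 -0.4894946  11.14652244] [0.04476324 2.31771774 0.1208524 ]
```

The bar is moving: its front is at 542.4, so 30.7 mm remain. I keep pushing.

Emit:
drive_tool:
  moves:
    - {"delta_pos": [2.7,-1.27,-0.8],"turn": 0,"claw": 0.555}
    - {"delta_pos": [2.7,-1.27,0],"turn": 0,"claw": 0.555}
    - {"delta_pos": [2.7,-1.27,0],"turn": 0,"claw": 0.555}
    - {"delta_pos": [2.7,-1.27,0],"turn": 0,"claw": 0.555}
    - {"delta_pos": [2.7,-1.27,0],"turn": 0,"claw": 0.555}
    - {"delta_pos": [2.7,-1.27,0],"turn": 0,"claw": 0.555}
    - {"delta_pos": [2.7,-1.27,0],"turn": 0,"claw": 0.555}
    - {"delta_pos": [1.8,-0.85,0],"turn": 0,"claw": 0.555}
    - {"delta_pos": [0,0,0],"turn": 0,"claw": 0.555}

```text
time_s: 6.9
tcp_pos: [0.5083, -0.0552, 0.0267]
ee_rot: [[0.906, -0.422, -0.008], [-0.422, -0.906, -0.001], [-0.006, 0.004, -1.0]]
wrist_force: [-5.6, -0.4, 8.5]
gripper_width: 0.551
gripper_force: 4.6
```

```bash
python3 -c "
from h import *
edges(); edges(ya=-.079,yb=-.075); s=monitor.sense(); print(s['time_s'],s['tcp_pos'],s['wrist_force'],s['moment'])"
```

```text
edges [(np.float64(506.7), 37), (np.float64(539.5), 20), (np.float64(543.2), 16), (np.float64(566.7), -69), (np.float64(573.0), 34), (np.float64(588.7), -29)]
edges [(np.float64(506.5), 32), (np.float64(547.5), 22), (np.float64(566.5), -69), (np.float64(573.0), 35)]
7.0 [ 0.50828831 -0.0552188   0.0267264 ] [-5.58895249 -0.96548111  8.59731945] [0.08908281 1.73634464 0.09075204]
```

Emit:
drive_tool:
  moves:
    - {"delta_pos": [1.8,-0.85,0],"turn": 0,"claw": 0.555}
    - {"delta_pos": [1.8,-0.85,0],"turn": 0,"claw": 0.555}
    - {"delta_pos": [0.9,-0.42,0],"turn": 0,"claw": 0.555}
    - {"delta_pos": [0.9,-0.42,0],"turn": 0,"claw": 0.555}
    - {"delta_pos": [0,0,0],"turn": 0,"claw": 0.555}

```text
time_s: 7.62
tcp_pos: [0.5141, -0.0552, 0.0267]
ee_rot: [[0.906, -0.422, -0.008], [-0.422, -0.906, -0.001], [-0.007, 0.004, -1.0]]
wrist_force: [-6.2, -0.4, 7.8]
gripper_width: 0.556
gripper_force: 4.6
```

Emit:
drive_tool:
  moves:
    - {"delta_pos": [0.45,-0.21,0],"turn": 0,"claw": 0.555}
    - {"delta_pos": [0.45,-0.21,0],"turn": 0,"claw": 0.555}
    - {"delta_pos": [0,0,0],"turn": 0,"claw": 0.555}

```text
time_s: 8.0
tcp_pos: [0.5144, -0.0552, 0.0266]
ee_rot: [[0.906, -0.423, -0.009], [-0.423, -0.906, -0.001], [-0.008, 0.005, -1.0]]
wrist_force: [-6.9, 0.6, 9.2]
gripper_width: 0.553
gripper_force: 5.1
```

Emit:
drive_tool:
  moves:
    - {"delta_pos": [0.9,-0.42,0],"turn": 0,"claw": 0.555}
    - {"delta_pos": [0.9,-0.42,0],"turn": 0,"claw": 0.555}
    - {"delta_pos": [0,0,0],"turn": 0,"claw": 0.555}

```text
time_s: 8.38
tcp_pos: [0.5147, -0.0553, 0.0264]
ee_rot: [[0.906, -0.423, -0.013], [-0.423, -0.906, -0.001], [-0.011, 0.007, -1.0]]
wrist_force: [-9.6, 2.5, 12.0]
gripper_width: 0.553
gripper_force: 6.7
```

```bash
python3 -c "
from h import *
edges(); c=edges(ya=-.079,yb=-.075); save('w4.png',cv2.resize(c['color'][0:300,150:550],(800,600))); s=monitor.sense(); print(s['time_s'],s['tcp_pos'],s['wrist_force'],s['moment'])"
```

```text
edges [(np.float64(512.5), 38), (np.float64(547.2), 20), (np.float64(551.2), 16), (np.float64(572.2), -28), (np.float64(588.5), -26)]
edges [(np.float64(512.5), 33), (np.float64(553.0), 17), (np.float64(555.0), 22), (np.float64(573.2), 29)]
8.475 [ 0.51465641 -0.0552816   0.02645248] [-10.55400738   2.28038017  11.30099598] [0.73570573 2.98514255 0.05157555]
```

View pics/w4.png

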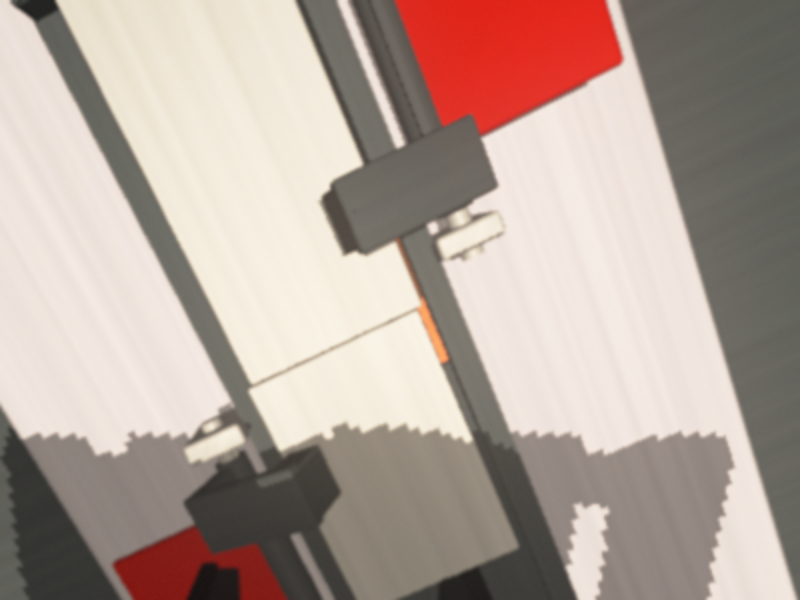

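The picture shows the loose bar meeting the clamped bar along a hairline from (250,385) to (420,308), with the nose raised. I give it one more firm nudge, then back off before releasing.

Emit:
drive_tool:
  moves:
    - {"delta_pos": [0.9,-0.42,0],"turn": 0,"claw": 0.555}
    - {"delta_pos": [0.9,-0.42,0],"turn": 0,"claw": 0.555}
    - {"delta_pos": [0,0,0],"turn": 0,"claw": 0.555}
    - {"delta_pos": [0,0,0],"turn": 0,"claw": 0.555}

```text
time_s: 8.98
tcp_pos: [0.5149, -0.0553, 0.0263]
ee_rot: [[0.906, -0.424, -0.016], [-0.424, -0.906, -0.002], [-0.014, 0.008, -1.0]]
wrist_force: [-13.4, 2.5, 14.7]
gripper_width: 0.556
gripper_force: 8.4
```

```bash
python3 -c "
from h import *
edges(ya=-.099,yb=-.096); edges(ya=-.079,yb=-.075); edges(ya=-.067,yb=-.064); s=monitor.sense(); print(s['time_s'],s['tcp_pos'],s['wrist_force'],s['moment'])"
```

```text
edges [(np.float64(512.7), 34), (np.float64(543.2), 24), (np.float64(545.2), 23), (np.float64(573.2), 29), (np.float64(586.7), -71)]
edges [(np.float64(512.5), 33), (np.float64(555.0), 39), (np.float64(573.2), 29)]
edges [(np.float64(469.5), -9), (np.float64(512.5), 33), (np.float64(541.2), -25), (np.float64(557.0), 52), (np.float64(572.2), -29)]
9.125 [ 0.51486881 -0.05532184  0.02629097] [-13.59577683   3.31310369  14.45574004] [1.02597782 3.93165843 0.07839142]
```

Butted tight: the force rises with no further advance. I back off while still pressing, then lift slowly.

Emit:
drive_tool:
  moves:
    - {"delta_pos": [-1.8,0.85,0],"turn": 0,"claw": 0.555}
    - {"delta_pos": [-1.8,0.85,0],"turn": 0,"claw": 0.555}
    - {"delta_pos": [-1.8,0.85,0],"turn": 0,"claw": 0.555}
    - {"delta_pos": [-1.8,0.85,0],"turn": 0,"claw": 0.555}
    - {"delta_pos": [-1.8,0.85,0],"turn": 0,"claw": 0.555}
    - {"delta_pos": [0,0,0],"turn": 0,"claw": 0.555}

```text
time_s: 9.88
tcp_pos: [0.5144, -0.055, 0.0281]
ee_rot: [[0.907, -0.422, 0.004], [-0.422, -0.907, -0.001], [0.003, -0.001, -1.0]]
wrist_force: [1.6, -3.9, 5.6]
gripper_width: 0.556
gripper_force: 3.6
```

```bash
python3 -c "
from h import *
edges(); edges(ya=-.079,yb=-.075); s=monitor.sense(); print(s['time_s'],s['tcp_pos'],s['wrist_force'],s['moment'])"
```

```text
edges [(np.float64(512.5), 37), (np.float64(541.2), 13), (np.float64(545.2), 20), (np.float64(572.2), -28), (np.float64(588.7), -28)]
edges [(np.float64(512.7), 33), (np.float64(549.2), 38), (np.float64(573.2), 27)]
9.975 [ 0.51437859 -0.05503454  0.0280845 ] [ 2.24196753 -3.43663463  5.46103919] [-0.97786148 -0.36927489 -0.05764205]
```

Emit:
drive_tool:
  moves:
    - {"delta_pos": [-1.8,0.85,0.8],"turn": 0,"claw": 0.555}
    - {"delta_pos": [-1.8,0.85,0],"turn": 0,"claw": 0.555}
    - {"delta_pos": [-1.8,0.85,0],"turn": 0,"claw": 0.555}
    - {"delta_pos": [0,0,0],"turn": 0,"claw": 0.555}

```text
time_s: 10.48
tcp_pos: [0.5111, -0.0541, 0.0281]
ee_rot: [[0.907, -0.421, 0.009], [-0.421, -0.907, 0.001], [0.008, -0.005, -1.0]]
wrist_force: [3.4, -2.3, 5.7]
gripper_width: 0.555
gripper_force: 3.1
```

```bash
python3 -c "
from h import *
edges(); edges(ya=-.079,yb=-.075); s=monitor.sense(); print(s['time_s'],s['tcp_pos'],s['wrist_force'],s['moment'])"
```

```text
edges [(np.float64(512.7), 33), (np.float64(537.5), 19), (np.float64(541.2), 15), (np.float64(572.2), -29), (np.float64(588.7), -29)]
edges [(np.float64(512.7), 32), (np.float64(545.5), 22), (np.float64(573.5), 29)]
10.575 [ 0.51110736 -0.05415949  0.02810286] [ 2.82584455 -1.8939159   6.15589196] [-0.22275413 -1.22195851 -0.14877972]
```

The pushing tip has come away and the bar stayed put. Now I let the clip down.

Emit:
drive_tool:
  moves:
    - {"delta_pos": [0,0,-1.5],"turn": 0,"claw": 0.555}
    - {"delta_pos": [0,0,-1.5],"turn": 0,"claw": 0.555}
    - {"delta_pos": [0,0,-1.5],"turn": 0,"claw": 0.555}
    - {"delta_pos": [0,0,-2],"turn": 0,"claw": 0.555}
    - {"delta_pos": [0,0,-3],"turn": 0,"claw": 0.555}
    - {"delta_pos": [0,0,-4],"turn": 0,"claw": 0.555}
    - {"delta_pos": [0,0,-15],"turn": 0,"claw": 0.555}
    - {"delta_pos": [0,0,-30],"turn": 0,"claw": 0.555}
    - {"delta_pos": [0,0,-30],"turn": 0,"claw": 0.555}
    - {"delta_pos": [0,0,-30],"turn": 0,"claw": 0.555}
    - {"delta_pos": [-40,0,-20],"turn": 0,"claw": 0.555}
    - {"delta_pos": [0,0,0],"turn": 0,"claw": 0.555}

```text
time_s: 12.08
tcp_pos: [0.4695, -0.0371, 0.1673]
ee_rot: [[0.907, -0.421, 0.004], [-0.421, -0.907, 0.001], [0.003, -0.003, -1.0]]
wrist_force: [0.3, -0.7, -0.2]
gripper_width: 0.551
gripper_force: 0.0
```

```bash
python3 -c "
from h import *
edges(); c=edges(ya=-.079,yb=-.075); a=cams.capture('scene')['color'][195:365,170:320]
save('p5.png',np.hstack([cv2.resize(a,(424,480),interpolation=cv2.INTER_CUBIC),cv2.resize(c['color'][0:240,200:388],(376,480))])); s=monitor.sense(); print(s['time_s'],s['tcp_pos'],s['wrist_force'])"
```

```text
edges [(np.float64(512.7), 49), (np.float64(572.2), -18), (np.float64(589.2), -28)]
edges [(np.float64(500.2), 9), (np.float64(512.7), 50), (np.float64(573.5), 17)]
12.225 [ 0.47065592 -0.03761511  0.16514775] [ 0.11852623 -0.59557975 -0.1975376 ]
```

View pics/p5.png

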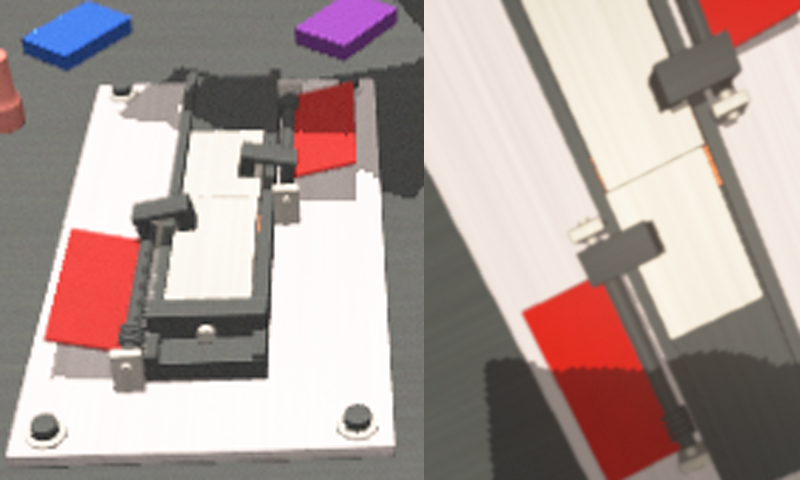

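The left crop shows the empty clip's nose resting on the bar at (268,157). The bars meet at a hairline, at (225,195) in the left crop and (655,170) in the right, and the robot is clear. Handing in.

```bash
python3 -c "
from station import ticket
print(ticket.finish_job())"
```

```text
the job is handed in; nothing more can be done
None
```

The job is handed in at about 12 s on the robot's clock: the loose bar is butted up against the clamped bar, the clip is down on it, and the robot is clear; the hand-in gave no verdict.

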